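# Sweep the old brass fittings into the scrap tray

### The job

Clear the bench after the repair: with the fingers, sweep the three old brass fittings (the nut, the elbow and the tee) over the bench, through the open side of the scrap tray and past its sloping lip, so that all three lie flat on the tray's floor. Push them along in contact with the bench: do not pinch or ram them, lift them or flick them. Leave the paste tin, ball valve, water meter, wrench and hammer where they are.

Things in the scene. Friction and masses are not known exactly. Their poses are not given: they have to be found in the camera images.
- tray: Low galvanised scrap tray fixed to the bench on the robot's left, 280 mm wide (its x), 170 mm deep (its y). Origin on the bench under the centre of its 3 mm thick floor. Walls 3 mm thick, 43 mm high at x = +-140 and y = +85 mm. The -y side, facing the robot's right, is open over its full width; there a lip slopes from the bench at y = -110 up to the floor at y = -85 mm.
- nut: Old brass hexagon union nut lying flat, 44 mm across flats (51 mm over the corners), 24 mm high, with an open 28 mm bore, about 0.12 kg. Origin at the centre of its underside, z up. Slides on the bench.
- elbow: Old brass pipe elbow lying flat, L-shaped, 48 x 48 mm in plan, 32 mm high, about 0.14 kg. Origin on the bench level under the middle of the L: the axes of its two legs meet at x = y = -11 mm and the legs run to x = +21 mm and to y = +21 mm; collars 32 mm in diameter. z up. Slides, does not roll.
- tee: Old brass pipe tee lying flat, 56 mm long (its x) and 46 mm across (its y, from -24 to +22 mm), 32 mm high, about 0.18 kg; the branch points to +y. Origin on the bench level under its middle, z up; collars 32 mm in diameter. Slides, does not roll.
- tin: Blue tin of jointing paste with a yellow lid, 58 mm in diameter, 54 mm high, standing among the brass fittings; leave it. Origin at the centre of its underside, z up.
- valve: New steel ball valve with a red lever, body 74 mm long and 34 mm wide, 58 mm high, the lever reaching to x = +83 mm; leave it. Origin at the centre of its underside, z up.
- meter: Water meter, brass with a blue head, 200 mm long (its x), 80 mm wide, 75 mm high; leave it. Origin at the centre of its underside, z up.
- wrench: Red pipe wrench lying along x from -180 to +196 mm, 66 mm wide, 20 mm high; leave it. Origin at the centre of its underside, z up, near its middle.
- hammer: Hammer lying along x beyond the tray, 260 mm long, 26 mm high, handle to -x; leave it. Origin under its middle, z up.

How it is judged:
By the outcome, as a careful person would: the job done as asked, in the order asked, and still so for the second after the job is handed in, with the robot touching nothing.
It also fails if it takes over 72 s, if anything falls off the work surface, if the arm or the gripper's body presses on something with over 40 N, if the wrist force passes 120 N, or if a joint passes its speed limit or range.

### The arm

A 6-joint arm with a two-finger parallel gripper is mounted at the origin on the work surface. World frame = base frame: x ahead of the robot, y to its left, z up, the work surface at z = 0. Lengths are in mm, angles in rad, forces in N, time in s.
With the tool pointing down it reaches from about 275 to 750 mm from the base axis. Payload 10.2 kg.
Tool frame: the origin (TCP) lies midway between the tips of the shut fingers; the grasp point (between the pads) lies 19 mm behind it; z points along the fingers, y is the line along which they close (so a half turn about z gives the same grasp; the last joint's range is limited). The gripper opens to 85 mm and grips with 20 to 120 N. Pads are 22 mm wide; open, the fingers measure 114 mm over their backs; the gripper's body (76 mm by 85 mm) begins 54 mm behind the grasp point. The pads swing forward as they close: fully open they stand 13 mm farther back than shut.
Start: joints at [0.956, 0.313, 1.498, -0, 1.331, -0.223], TCP at [200.485, 485.218, 200.994] pointing down, gripper open.
Joint ranges: [-2.94, 2.94], [-0.97, 2.17], [0.19, 2.56], [-1.23, 4.37], [0.02, 3.11], [-2.88, 2.88]. Speed limits (rad/s): [2.39, 2.39, 3.01, 3.14, 3.14, 3.14].

### API

Orientations are given as a unit quaternion [w, x, y, z].
In Python, from rig import ctrl, capture, camera_info gives the robot as it stands.
- The arm moves only by the tool apply_moves, never from a script. Its argument "targets" is a list of rows, each a list of 3 entries, a list of its own where there are three numbers: the finger opening in mm, from 0 to 85.4, then the shift along the world's x, y, z in mm, then the turn, a rotation vector about the world's x, y, z in degrees. In form: [[grip, [dx, dy, dz], [rx, ry, rz]], ...]. A call has 1 to 20 rows; each row is the pose to reach, as a shift and turn from the pose commanded when the call began; what a row does not reach only later rows make up. A row lasts 1/10 s, in which the tool goes at most 50 mm and 8.59 degrees, less where a joint would pass 70% of its speed; a pose out of reach is approached as far as the arm can. A call with a gripper value outside its range is refused whole. The fingers move at their own pace and stop on an object; "squeeze" is the grip in N (left out, the last holds). Time passes only in rows, so rows that repeat a pose let the fingers close. It gives the time, the measured TCP pose, the force, the opening and the grip force at its end, in the units of the state.
- ctrl.sense(): the state, without advancing time (a new reading comes with each control period).
- capture(name): name is "scene" or "top" or "wrist"; returns (picture, depth): 384x512x3 uint8, blue, green, red; 384x512 float32, mm along the optical axis (not along the pixel's ray), 0 where there is no reading.
- camera_info(name): a dict with "vfov" (degrees; the focal length in pixels is half the picture's height over the tangent of half this angle, whatever the lens; pixels are square), "cx", "cy" (the principal point, pixels), "k1" (the pictures are not rectified: a ray, as slopes to the right and down, at radius r is drawn at 1 + k1 r^2 times it, then the intrinsics apply), "extrinsics" (4x4, takes a point from camera to world coordinates). Camera axes: x right, y down, z forward; pixel columns grow to the right and rows downward; lengths in mm; the calibration is good to about 2 mm. A picture is of the moment at which its call begins: read the wrist's pose just before it. camera_info takes no time and is no camera call; for the wrist camera it gives the pose at the moment of the call.
- ctrl.finish_job(): hands the job in; it is judged then, once.
The state is a dict: "time_s": time; "joints": joint angles; "dq": joint speeds; "tau": joint torques, N m; "eef_pos": TCP position; "ee_rot": TCP orientation; "force": force on the tool from outside, world axes, zero at the start; "wrist_torque": the same for the moment, N m; "grip_width": opening from 0.0 (shut) to 1.0 (fully open); "grip_force": force on a finger pad.
Only numpy, scipy, OpenCV 4.12 (cv2) and the standard library are available. Lean on these libraries where they do the work, as an engineer would, in place of code of your own. Each camera call takes 0.05 s, during which the arm holds its last target. There are 200 camera calls.

## Working session

There is one attempt and no reset: what is moved stays moved. The work goes in short steps, Python scripts to look and compute and a tool call to move; the robot and the scene stay as the last step left them, time stands still between calls to the robot, and variables do not carry over. Pictures are saved under pics/ and viewed, at most 10 in all, crops included, and the job is handed in when it is done.

Besides the shell and the picture viewer there is one more tool, called after "Call:" as name(argument=value, ...), one argument or row to a line, values as JSON. apply_moves: Moves the arm, as the interface text tells. Its arguments: {"type":"object","properties":{"targets":{"type":"array","items":{"type":"array"}},"squeeze":{"type":"number"}},"required":["targets"]}

```bash
mkdir -p pics; ls; cat > h.py <<'E'
import numpy as np,cv2
from rig import ctrl,capture,camera_info
def K(ci):
    f=192/np.tan(np.radians(ci["vfov"])/2); return f,ci["cx"],ci["cy"],ci["k1"],np.array(ci["extrinsics"])
def rays(ci,uv):
    f,cx,cy,k1,E=K(ci); d=(np.atleast_2d(uv).astype(float)-[cx,cy])/f; s=d.copy()
    for _ in range(20): s=d/(1+k1*(s**2).sum(1,keepdims=True))
    return np.c_[s,np.ones(len(s))]
def onplane(ci,uv,z):
    E=np.array(ci["extrinsics"]); w=rays(ci,uv)@E[:3,:3].T; o=E[:3,3]
    return o+w*((z-o[2])/w[:,2:])
def depthpts(ci,D):
    v,u=np.mgrid[:384,:512]; r=rays(ci,np.c_[u.ravel(),v.ravel()]); E=np.array(ci["extrinsics"])
    return ((r*D.reshape(-1,1))@E[:3,:3].T+E[:3,3]).reshape(384,512,3)
E
python3 - <<'E'
from h import *
s=ctrl.sense(); print(s)
for n in("scene","top"):
    ci=camera_info(n); im,D=capture(n); np.savez(f"{n}0.npz",im=im,D=D); cv2.imwrite(f"pics/{n}0.png",im); print(n,ci)
E
```

```text
pics
{'time_s': 0.0, 'joints': array([ 9.55578302e-01,  3.13471021e-01,  1.49844803e+00, -2.43003320e-06,
        1.33102681e+00, -2.23409314e-01]), 'dq': array([ 0.00033482, -0.00038237,  0.00037984,  0.00058382, -0.00131475,
       -0.00037659]), 'tau': array([-1.67824113e-03, -4.12241542e+01, -2.59744263e+01, -2.41333410e-04,
        4.12415306e-03,  1.50354174e-05]), 'eef_pos': array([200.31137645, 484.95130103, 200.42023853]), 'ee_rot': array([-2.74389602e-04,  1.94653343e-01,  9.80871866e-01, -6.18467398e-04]), 'force': array([ 0.25265736, -0.22715692,  0.10063659]), 'wrist_torque': array([-0.01397833, -0.00369777,  0.0432949 ]), 'grip_force': 0.0, 'grip_width': 0.9990903617750855}
scene {'vfov': 56.33575994125657, 'cx': 259.38537077547966, 'cy': 192.0946049143163, 'k1': -0.11263222802227475, 'extrinsics': array([[ 6.20260821e-01,  6.87524135e-01, -3.77607040e-01,
         9.16469337e+02],
       [ 7.84341283e-01, -5.37954985e-01,  3.08890249e-01,
        -2.72465315e+02],
       [ 9.23391191e-03, -4.87765310e-01, -8.72925963e-01,
         8.76768321e+02],
       [ 0.00000000e+00,  0.00000000e+00,  0.00000000e+00,
         1.00000000e+00]])}
top {'vfov': 46.75406033262381, 'cx': 251.0354425455476, 'cy': 189.93817298837163, 'k1': -0.11584251686158999, 'extrinsics': array([[ 4.38402447e-02, -9.77726681e-01,  2.05252455e-01,
         2.09042774e+02],
       [-9.99032439e-01, -4.21858959e-02,  1.24312791e-02,
         2.31770618e+01],
       [-3.49563460e-03, -2.05598851e-01, -9.78630110e-01,
         1.61061246e+03],
       [ 0.00000000e+00,  0.00000000e+00,  0.00000000e+00,
         1.00000000e+00]])}
```

View pics/scene0.png

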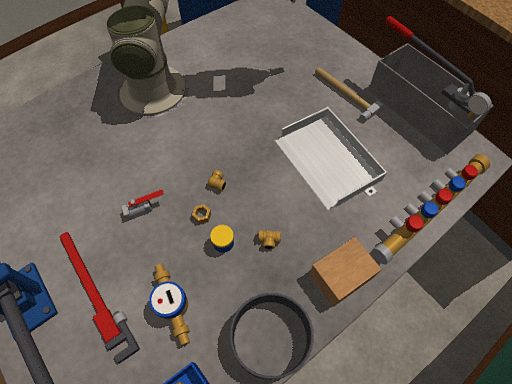

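View pics/top0.png

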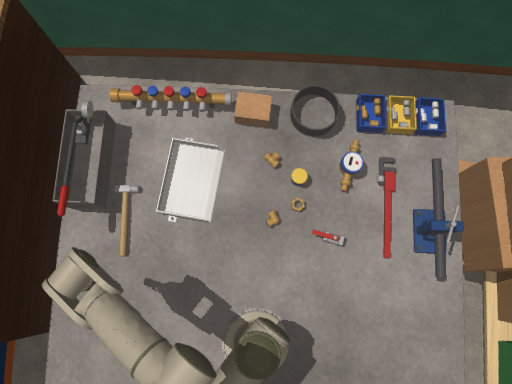

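The scene view shows the tray at (330,158), elbow (217,181), nut (201,214), tin (222,238) and tee (269,239). In the top view these are at tray (190,180), elbow (273,219), nut (298,205), tin (299,177) and tee (273,160).

```bash
python3 - <<'E'
from h import *
g={"scene":dict(elbow=(217,181),nut=(201,214),tin=(222,238),tee=(269,239)),"top":dict(elbow=(273,219),nut=(298,205),tin=(299,177),tee=(273,160))}
H=dict(elbow=20,nut=22,tin=54,tee=20)
for n in g:
    d=np.load(n+"0.npz"); im=d["im"]; ci=camera_info(n); P=depthpts(ci,d["D"])
    hsv=cv2.cvtColor(im,cv2.COLOR_BGR2HSV); m=((hsv[...,1]>110)&(hsv[...,0]>8)&(hsv[...,0]<35)&(hsv[...,2]>60)).astype(np.uint8)
    k,l,st,c=cv2.connectedComponentsWithStats(m)
    for o,p in g[n].items():
        i=min(range(1,k),key=lambda i:np.hypot(*(c[i]-p))+(99 if st[i,4]<15 else 0))
        q=P[l==i]
        print(n,o,st[i].tolist(),c[i].round(1),"plane",onplane(ci,c[i],H[o])[0].round(),"depth med",np.median(q,0).round(),"zmax",np.percentile(q[:,2],95).round(), "xr",np.percentile(q[:,0],[2,98]).round(),"yr",np.percentile(q[:,1],[2,98]).round())
    # tray via depth wall heights
    z=P[...,2]; w=(P[...,0]>350)&(P[...,0]<680)&(P[...,1]>50)&(P[...,1]<420)&(z>33)&(z<50)
    print("tray wall",w.sum(), cv2.minAreaRect(P[w][:,:2].astype(np.float32)))
    fl=(z<8)&(im.min(2)>150)&(P[...,0]>300)&(P[...,0]<680)&(P[...,1]>50)&(P[...,1]<420)
    print("floor",fl.sum(),cv2.minAreaRect(P[fl][:,:2].astype(np.float32)),np.median(z[fl]))
ci=camera_info("wrist");print(ci["extrinsics"].round(2),ci["vfov"])
# tray corners
for n,c in(("top",[(170,138),(223,147),(211,222),(158,212)]),("scene",[(277,139),(327,108),(385,173),(332,208)])):print(n,onplane(camera_info(n),c,43).round())
E
```

```text
scene elbow [208, 170, 18, 21, 225] [216.3 179.8] plane [441. -40.  20.] depth med [442. -42.  28.] zmax 33.0 xr [410. 472.] yr [-64. -18.]
scene nut [192, 204, 19, 18, 171] [201.2 212.6] plane [ 501. -130.   22.] depth med [ 500. -129.   23.] zmax 26.0 xr [474. 523.] yr [-152. -107.]
scene tin [210, 224, 24, 23, 425] [221.5 235.5] plane [ 599. -131.   54.] depth med [ 599. -131.   54.] zmax 57.0 xr [563. 625.] yr [-157.  -99.]
scene tee [258, 230, 23, 18, 299] [268.9 237.2] plane [665. -32.  20.] depth med [669. -37.  29.] zmax 33.0 xr [640. 689.] yr [-57.  -7.]
tray wall 356 ((519.5556640625, 339.27935791015625), (286.24713134765625, 141.46041870117188), 28.395339965820312)
floor 3924 ((548.8033447265625, 282.5935363769531), (227.17147827148438, 286.71240234375), 83.40481567382812) 2.921824533633128
top elbow [266, 211, 13, 16, 122] [272.2 218.5] plane [441. -38.  20.] depth med [437. -37.  29.] zmax 36.0 xr [414. 465.] yr [-58. -19.]
top nut [292, 198, 13, 13, 79] [297.5 204.1] plane [ 497. -127.   22.] depth med [ 497. -126.   22.] zmax 29.0 xr [476. 518.] yr [-151. -107.]
top ti
[... 196 characters left out ...]
-30.  20.] depth med [664. -32.  29.] zmax 35.0 xr [635. 684.] yr [-51.   0.]
tray wall 186 ((519.1781005859375, 341.26971435546875), (286.60595703125, 141.68252563476562), 29.031869888305664)
floor 2738 ((547.5851440429688, 264.71746826171875), (218.8611297607422, 264.8514709472656), 89.9572525024414) 2.3288943785471474
[[ 3.8000e-01  8.8000e-01  2.8000e-01  1.3019e+02]
 [ 9.2000e-01 -3.6000e-01 -1.2000e-01  5.1340e+02]
 [-0.0000e+00  3.0000e-01 -9.5000e-01  3.7497e+02]
 [ 0.0000e+00  0.0000e+00  0.0000e+00  1.0000e+00]] 62.2691121552182
top [[722. 353.  43.]
 [695. 153.  43.]
 [415. 180.  43.]
 [443. 373.  43.]]
scene [[448. 173.  43.]
 [450. 374.  43.]
 [724. 337.  43.]
 [710. 143.  43.]]
```

Call:
apply_moves(
  targets=[
    [20, [294, -685, -60], [0, 0, -73]],
    [20, [294, -685, -60], [0, 0, -73]],
    [20, [294, -685, -60], [0, 0, -73]],
    [20, [294, -685, -60], [0, 0, -73]],
    [20, [294, -685, -60], [0, 0, -73]],
    [20, [294, -685, -60], [0, 0, -73]],
    [20, [294, -685, -60], [0, 0, -73]],
    [20, [294, -685, -60], [0, 0, -73]],
    [20, [294, -685, -60], [0, 0, -73]],
    [20, [294, -685, -60], [0, 0, -73]],
    [20, [294, -685, -60], [0, 0, -73]],
    [20, [294, -685, -60], [0, 0, -73]],
    [20, [294, -685, -60], [0, 0, -73]],
    [20, [294, -685, -60], [0, 0, -73]],
    [20, [294, -685, -60], [0, 0, -73]],
    [20, [294, -685, -60], [0, 0, -73]],
    [20, [294, -685, -60], [0, 0, -73]],
    [20, [294, -685, -60], [0, 0, -73]],
    [20, [294, -685, -60], [0, 0, -73]],
  ],
)

```text
time_s: 2.0
eef_pos: [494.4, -198.7, 141.4]
ee_rot: [0.0, 0.739, 0.673, 0.0]
force: [0.6, -0.1, -0.5]
grip_width: 0.234
grip_force: 0.0
```

```bash
cat > look.py <<'E'
import sys
from h import *
s=ctrl.sense();ci=camera_info("wrist"); im,D=capture("wrist"); P=depthpts(ci,D); tag=sys.argv[1]
print(s["eef_pos"].round(1),s["ee_rot"].round(3),s["joints"].round(2),s["force"].round(1))
cv2.imwrite(f"pics/w{tag}.png",im); np.savez(f"w{tag}.npz",im=im,D=D,P=P)
hsv=cv2.cvtColor(im,cv2.COLOR_BGR2HSV); m=((hsv[...,1]>110)&(hsv[...,0]>8)&(hsv[...,0]<35)&(hsv[...,2]>60)).astype(np.uint8)
k,l,st,c=cv2.connectedComponentsWithStats(m)
for i in range(1,k):
    if st[i,4]<300: continue
    q=P[l==i]; q=q[(q[:,2]>5)]
    if len(q)<50: continue
    print(st[i].tolist(),"lo",np.percentile(q,1,axis=0).round(),"hi",np.percentile(q,99,axis=0).round(), "ray mid",onplane(ci,c[i],22)[0].round())
E
python3 look.py 1
```

```text
[ 494.4 -198.7  141.4] [0.    0.739 0.673 0.   ] [-0.6   0.38  1.56  0.    1.2  -0.51] [ 0.6 -0.1 -0.5]
[152, 0, 65, 29, 1136] lo [423. -65.  18.] hi [472. -44.  34.] ray mid [443. -53.  22.]
[340, 50, 73, 73, 4209] lo [ 569. -157.   49.] hi [ 624. -104.   57.] ray mid [ 608. -130.   22.]
[228, 68, 54, 56, 1352] lo [ 476. -152.   11.] hi [ 521. -108.   27.] ray mid [ 499. -130.   22.]
[323, 229, 120, 57, 2890] lo [ 555. -320.    7.] hi [ 670. -283.   45.] ray mid [ 610. -301.   22.]
[464, 257, 39, 35, 675] lo [ 713. -349.   17.] hi [ 751. -317.   46.] ray mid [ 740. -341.   22.]
[493, 338, 19, 33, 427] lo [ 538. -496.    5.] hi [ 807. -169.  279.] ray mid [ 791. -470.   22.]
```

View pics/w1.png

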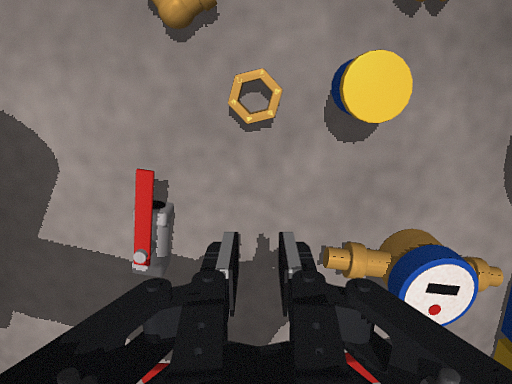

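The wrist view shows the nut at (255,97), tin (372,87), valve lever (145,215), meter end (330,255) and the fingers around (258,260). I'll check clearances at the valve and meter.

```bash
python3 - <<'E'
import numpy as np
P=np.load("w1.npz")["P"]
for a,(r0,r1,c0,c1) in dict(valve=(165,270,130,175),meter=(230,280,320,345),fingL=(232,250,222,240),fingR=(232,250,280,298)).items():
    q=P[r0:r1,c0:c1].reshape(-1,3); q=q[(q[:,2]>6)&(q[:,2]<160)]
    print(a,np.percentile(q,2,axis=0).round(),np.percentile(q,98,axis=0).round())
E
```

```text
valve [ 368. -288.   12.] [ 403. -183.   59.]
meter [ 555. -315.   17.] [ 575. -286.   37.]Traceback (most recent call last):
  File "<stdin>", line 5, in <module>
    return _quantile_unchecked(
        a, q, axis, out, overwrite_input, method, keepdims, weights)
    return _ureduce(a,
                    func=_quantile_ureduce_func,
    ...<5 lines>...
                    overwrite_input=overwrite_input,
                    method=method)
    r = func(a, **kwargs)
    result = _quantile(arr,
                       quantiles=q,
    ...<2 lines>...
                       out=out,
                       weights=wgt)
    slices_having_nans = np.isnan(arr[-1, ...])
                                  ~~~^^^^^^^^^
IndexError: index -1 is out of bounds for axis 0 with size 0
```

Call:
apply_moves(
  targets=[
    [20, [0, 15, -40], [0, 0, 0]],
    [20, [0, 15, -80], [0, 0, 0]],
    [20, [0, 15, -110], [0, 0, 0]],
    [20, [0, 15, -125], [0, 0, 0]],
    [20, [0, 15, -133], [0, 0, 0]],
    [20, [0, 15, -133], [0, 0, 0]],
    [20, [0.5, 20, -133], [0, 0, 0]],
    [20, [1, 25, -133], [0, 0, 0]],
    [20, [1.5, 30, -133], [0, 0, 0]],
    [20, [2, 34, -133], [0, 0, 0]],
    [20, [2.5, 38, -133], [0, 0, 0]],
    [20, [3, 42, -133], [0, 0, 0]],
    [20, [3.5, 46, -133], [0, 0, 0]],
    [20, [4, 50, -133], [0, 0, 0]],
  ],
)

```text
time_s: 3.45
eef_pos: [498.5, -149.4, 8.0]
ee_rot: [-0.0, 0.74, 0.673, -0.0]
force: [-0.2, 1.2, -0.6]
grip_width: 0.233
grip_force: 0.0
```

```bash
python3 look.py 2
```

```text
[ 498.5 -149.4    8. ] [-0.     0.74   0.673 -0.   ] [-0.52  0.54  1.72 -0.    0.88 -0.42] [-0.2  1.2 -0.6]
[49, 0, 138, 86, 7583] lo [417. -64.  17.] hi [473. -27.  34.] ray mid [443. -43.  22.]
[402, 135, 110, 124, 11121] lo [ 569. -156.   46.] hi [ 617. -102.   57.] ray mid [ 614. -141.   22.]
[208, 147, 92, 94, 4708] lo [ 477. -151.    6.] hi [ 522. -107.   27.] ray mid [ 499. -128.   22.]
```

Call:
apply_moves(
  targets=[
    [20, [1, 4, 0], [0, 0, 0]],
    [20, [2, 9, 0], [0, 0, 0]],
    [20, [3, 15, 0], [0, 0, 0]],
    [20, [5, 22, 0], [0, 0, 0]],
    [20, [7, 30, 0], [0, 0, 0]],
    [20, [9, 39, 0], [0, 0, 0]],
    [20, [11, 48, 0], [0, 0, 0]],
    [20, [13, 57, 0], [0, 0, 0]],
    [20, [15, 66, 0], [0, 0, 0]],
    [20, [16, 75, 0], [0, 0, 0]],
    [20, [17, 84, 0], [0, 0, 0]],
    [20, [18, 93, 0], [0, 0, 0]],
    [20, [19, 102, 0], [0, 0, 0]],
    [20, [20, 111, 0], [0, 0, 0]],
    [20, [21, 120, 0], [0, 0, 0]],
    [20, [22, 129, 0], [0, 0, 0]],
    [20, [23, 138, 0], [0, 0, 0]],
    [20, [24, 146, 0], [0, 0, 0]],
    [20, [25, 154, 0], [0, 0, 0]],
    [20, [26, 160, 0], [0, 0, 0]],
  ],
)

```text
time_s: 5.5
eef_pos: [524.6, 10.9, 8.0]
ee_rot: [-0.0, 0.74, 0.673, 0.0]
force: [-0.2, 0.3, -0.2]
grip_width: 0.231
grip_force: 0.0
```

```bash
python3 look.py 3
```

```text
[524.6  10.9   8. ] [-0.     0.74   0.673  0.   ] [-0.2   0.55  1.71  0.    0.88 -0.11] [-0.2  0.3 -0.2]
[430, 217, 82, 98, 4919] lo [632. -54.  11.] hi [674.   1.  34.] ray mid [659. -30.  22.]
[82, 271, 51, 45, 890] lo [414. -30.   9.] hi [480.  26. 102.] ray mid [430. -23.  22.]
```

View pics/w3.png

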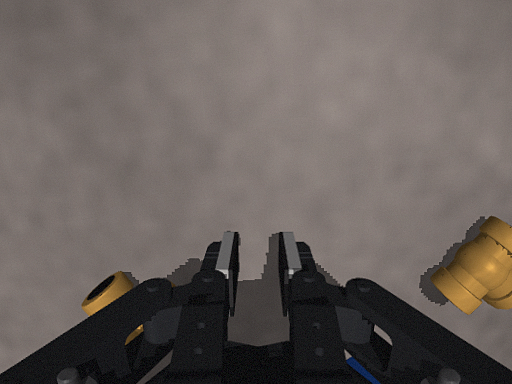

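The nut isn't ahead of the fingers: only the elbow (105,290) and tee (480,265) are visible. I need the scene view to find it.

```bash
python3 - <<'E'
from h import *
im,D=capture("scene"); np.savez("scene1.npz",im=im,D=D)
cv2.imwrite("pics/s1.png",cv2.resize(im[110:290,130:350],None,fx=3.2,fy=3.2,interpolation=cv2.INTER_CUBIC))
E
```

```text
(no output)
```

View pics/s1.png

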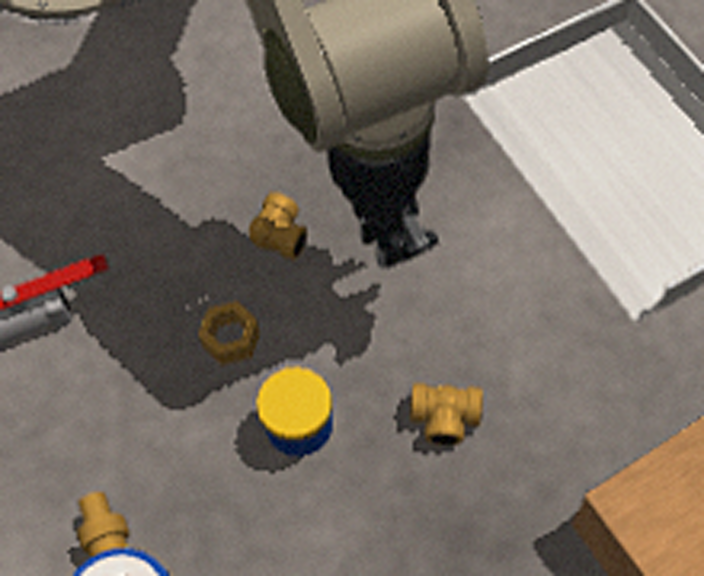

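```bash
python3 - <<'E'
from h import *
d=np.load("scene1.npz"); ci=camera_info("scene"); P=depthpts(ci,d["D"])
for y in range(180,196,2):
    for x in (244,250,256,260,264):
        print((x,y),P[y,x].round().astype(int).tolist(),end=" ")
    print()
hsv=cv2.cvtColor(d["im"],cv2.COLOR_BGR2HSV)
z=P[...,2]; m=(abs(P[...,0]-524)<60)&(abs(P[...,1]-11)<40)&(z>6)&(z<120)
print(m.sum(),np.percentile(z[m],[1,5,20,50]))
q=P[m]; 
for a in range(6,90,8):
    s=q[(q[:,2]>=a)&(q[:,2]<a+8)]
    if len(s): print(a,len(s),s.min(0).round(),s.max(0).round())
for n in ((201.2,212.6),): pass
c=np.array([229,333])/3.2+[130,110]; print(onplane(ci,c,22).round())
E
```

```text
(244, 180) [515, 3, 72] (250, 180) [550, -3, 124] (256, 180) [568, 2, 142] (260, 180) [574, 9, 142] (264, 180) [515, 72, 2] 
(244, 182) [515, 3, 62] (250, 182) [547, -1, 109] (256, 182) [567, 2, 131] (260, 182) [577, 7, 140] (264, 182) [517, 70, -5] 
(244, 184) [516, 2, 54] (250, 184) [547, -1, 98] (256, 184) [567, 2, 122] (260, 184) [580, 4, 138] (264, 184) [585, 12, 136] 
(244, 186) [517, 1, 45] (250, 186) [548, -2, 91] (256, 186) [575, -4, 129] (260, 186) [583, 2, 134] (264, 186) [589, 9, 135] 
(244, 188) [501, 11, 1] (250, 188) [549, -3, 82] (256, 188) [579, -7, 128] (260, 188) [588, -2, 135] (264, 188) [536, 56, 2] 
(244, 190) [505, 8, -1] (250, 190) [543, 1, 61] (256, 190) [579, -7, 119] (260, 190) [533, 43, 0] (264, 190) [540, 52, 0] 
(244, 192) [510, 4, -1] (250, 192) [543, 1, 48] (256, 192) [531, 31, -1] (260, 192) [537, 40, -2] (264, 192) [545, 48, 0] 
(244, 194) [516, 0, 1] (250, 194) [526, 13, 0] (256, 194) [536, 27, -1] (260, 194) [544, 35, 2] (264, 194) [549, 45, -2] 
165 [42.20087546 46.33746065 61.44680329 90.54216555]
38 7 [515.   1.  40.] [542.  11.  45.]
46 16 [513.  -2.  46.] [549.   8.  54.]
54 12 [509.  -2.  54.] [549.   5.  62.]
62 10 [508.  -2.  63.] [549.   3.  70.]
70 6 [510.  -0.  72.] [548.   4.  77.]
78 15 [492.  -4.  79.] [549.   4.  86.]
86 34 [489.  -6.  86.] [565.  16.  94.]
[[ 505. -132.   22.]]
```

The crop shows the nut still in place at (229,333), with the fingertips hovering well above the bench. Two measurements, scene depth and the wrist view's pad gap, put the tips about 34 mm above the nominal TCP. I'll descend gently and re-measure.

Call:
apply_moves(
  targets=[
    [20, [0, 0, -5], [0, 0, 0]],
    [20, [0, 0, -10], [0, 0, 0]],
    [20, [0, 0, -14], [0, 0, 0]],
    [20, [0, 0, -18], [0, 0, 0]],
    [20, [0, 0, -18], [0, 0, 0]],
  ],
)

```text
time_s: 6.1
eef_pos: [524.1, 10.2, -10.7]
ee_rot: [-0.0, 0.74, 0.673, -0.0]
force: [0.0, 0.7, -0.1]
grip_width: 0.23
grip_force: 0.0
```

```bash
cat > tip.py <<'E'
from h import *
s=ctrl.sense(); T=s["eef_pos"]; print(T.round(1),s["joints"].round(3),s["force"].round(1),s["grip_width"])
ci=camera_info("scene"); im,D=capture("scene"); P=depthpts(ci,D); z=P[...,2]
m=(abs(P[...,0]-T[0])<50)&(abs(P[...,1]-T[1])<25)&(z>5)&(z<100)&(D>0); q=P[m]; i=np.argsort(q[:,2])[:8]; print(q[i].round())
E
python3 tip.py; grep -c . h.py; ls .
```

```text
[524.1  10.2 -10.7] [-0.204  0.58   1.718 -0.     0.844 -0.109] [ 0.   0.7 -0.1] 0.23030492661808333
[[515.   8.  19.]
 [515.   1.  21.]
 [541.  -2.  22.]
 [515.   2.  26.]
 [514.   6.  26.]
 [509.  -1.  26.]
 [516.   7.  27.]
 [517.   3.  27.]]
14
h.py
look.py
pics
scene0.npz
scene1.npz
tip.py
top0.npz
w1.npz
w2.npz
w3.npz
```

Call:
apply_moves(
  targets=[
    [20, [0, 0, 40], [0, 0, 0]],
    [20, [0, 0, 65], [0, 0, 0]],
    [20, [-8, -45, 65], [0, 0, 0]],
    [20, [-15, -92, 65], [0, 0, 0]],
    [20, [-22, -140, 65], [0, 0, 0]],
    [20, [-30, -185, 65], [0, 0, 0]],
    [20, [-30, -194, 60], [0, 0, 0]],
    [20, [-30, -194, 30], [0, 0, 0]],
    [20, [-30, -194, 8], [0, 0, 0]],
    [20, [-30, -194, -5], [0, 0, 0]],
    [20, [-30, -194, -10], [0, 0, 0]],
    [20, [-30, -194, -10], [0, 0, 0]],
    [20, [-29, -189, -10], [0, 0, 0]],
    [20, [-29, -184, -10], [0, 0, 0]],
    [20, [-28, -179, -10], [0, 0, 0]],
    [20, [-28, -174, -10], [0, 0, 0]],
    [20, [-27, -170, -10], [0, 0, 0]],
    [20, [-27, -166, -10], [0, 0, 0]],
    [20, [-26, -162, -10], [0, 0, 0]],
    [20, [-26, -158, -10], [0, 0, 0]],
  ],
)

```text
time_s: 8.15
eef_pos: [498.6, -147.5, -20.0]
ee_rot: [0.0, 0.74, 0.673, 0.0]
force: [-0.5, -1.1, -0.6]
grip_width: 0.239
grip_force: 0.4
```

```bash
python3 look.py 4
```

```text
[ 498.6 -147.5  -20. ] [0.    0.74  0.673 0.   ] [-0.51  0.59  1.74 -0.    0.82 -0.42] [-0.5 -1.1 -0.6]
[8, 0, 165, 91, 9493] lo [417. -64.  17.] hi [473. -31.  34.] ray mid [444. -45.  22.]
[205, 135, 114, 110, 6817] lo [ 482. -138.    6.] hi [526. -95.  27.] ray mid [ 504. -116.   22.]
[432, 153, 80, 146, 9109] lo [ 569. -156.   45.] hi [ 598. -102.   57.] ray mid [ 606. -144.   22.]
```

Call:
apply_moves(
  targets=[
    [20, [1, 4, 0], [0, 0, 0]],
    [20, [3, 9, 0], [0, 0, 0]],
    [20, [5, 15, 0], [0, 0, 0]],
    [20, [7, 22, 0], [0, 0, 0]],
    [20, [9, 30, 0], [0, 0, 0]],
    [20, [11, 39, 0], [0, 0, 0]],
    [20, [13, 48, 0], [0, 0, 0]],
    [20, [14, 57, 0], [0, 0, 0]],
    [20, [15, 66, 0], [0, 0, 0]],
    [20, [16, 75, 0], [0, 0, 0]],
    [20, [17, 84, 0], [0, 0, 0]],
    [20, [18, 93, 0], [0, 0, 0]],
    [20, [19, 102, 0], [0, 0, 0]],
    [20, [20, 111, 0], [0, 0, 0]],
    [20, [21, 120, 0], [0, 0, 0]],
    [20, [22, 129, 0], [0, 0, 0]],
    [20, [23, 138, 0], [0, 0, 0]],
    [20, [24, 146, 0], [0, 0, 0]],
    [20, [25, 154, 0], [0, 0, 0]],
    [20, [26, 160, 0], [0, 0, 0]],
  ],
)

```text
time_s: 10.2
eef_pos: [524.6, 12.9, -20.0]
ee_rot: [-0.0, 0.74, 0.673, -0.0]
force: [-0.1, -1.0, -0.4]
grip_width: 0.234
grip_force: 0.3
```

```bash
python3 look.py 5
```

```text
[524.6  12.9 -20. ] [-0.     0.74   0.673 -0.   ] [-0.2   0.6   1.72  0.    0.82 -0.1 ] [-0.1 -1.  -0.4]
[205, 135, 114, 110, 6809] lo [508.  23.   6.] hi [552.  66.  27.] ray mid [530.  44.  22.]
[453, 263, 59, 88, 2959] lo [632. -49.  11.] hi [658. -13.  34.] ray mid [647. -34.  22.]
```

Call:
apply_moves(
  targets=[
    [20, [1, 5, 0], [0, 0, 0]],
    [20, [2, 12, 0], [0, 0, 0]],
    [20, [3, 21, 0], [0, 0, 0]],
    [20, [4, 30, 0], [0, 0, 0]],
    [20, [5, 39, 0], [0, 0, 0]],
    [20, [6, 48, 0], [0, 0, 0]],
    [20, [7, 57, 0], [0, 0, 0]],
    [20, [8, 66, 0], [0, 0, 0]],
    [20, [9, 75, 0], [0, 0, 0]],
    [20, [10, 84, 0], [0, 0, 0]],
    [20, [11, 92, 0], [0, 0, 0]],
    [20, [11, 99, 0], [0, 0, 0]],
    [20, [12, 106, 0], [0, 0, 0]],
    [20, [13, 113, 0], [0, 0, 0]],
    [20, [14, 120, 0], [0, 0, 0]],
    [20, [14, 127, 0], [0, 0, 0]],
    [20, [15, 134, 0], [0, 0, 0]],
    [20, [16, 140, 0], [0, 0, 0]],
  ],
)

```text
time_s: 12.05
eef_pos: [540.5, 152.8, -20.0]
ee_rot: [-0.0, 0.74, 0.673, -0.0]
force: [-0.1, -0.9, 0.7]
grip_width: 0.235
grip_force: 0.5
```

```bash
python3 look.py 6
```

```text
[540.5 152.8 -20. ] [-0.     0.74   0.673 -0.   ] [0.07 0.66 1.6  0.   0.88 0.16] [-0.1 -0.9  0.7]
[204, 133, 115, 113, 7219] lo [524. 162.   7.] hi [568. 207.  30.] ray mid [546. 185.  22.]
```

View pics/w6.png

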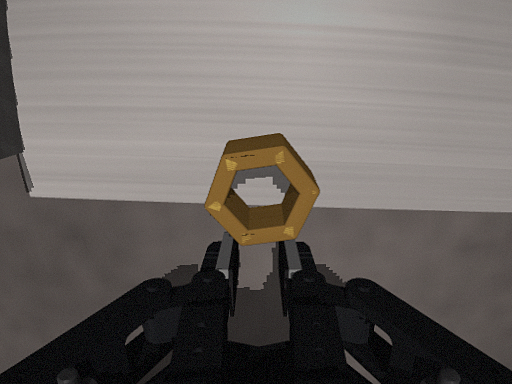

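The wrist view shows the nut at (262,188) climbing the lip. The lip edge runs from (30,195) to (512,212).

Call:
apply_moves(
  targets=[
    [20, [1, 6, 0], [0, 0, 0]],
    [20, [1, 12, 0], [0, 0, 0]],
    [20, [2, 19, 0], [0, 0, 0]],
    [20, [3, 26, 0], [0, 0, 0]],
    [20, [3, 33, 0], [0, 0, 0]],
    [20, [4, 40, 0], [0, 0, 0]],
    [20, [5, 47, 0], [0, 0, 0]],
    [20, [6, 54, 0], [0, 0, 0]],
    [20, [7, 61, 0], [0, 0, 0]],
    [20, [8, 68, 0], [0, 0, 0]],
    [20, [9, 75, 0], [0, 0, 0]],
    [20, [10, 82, 0], [0, 0, 0]],
    [20, [11, 89, 0], [0, 0, 0]],
    [20, [12, 95, 0], [0, 0, 0]],
    [20, [12, 100, 0], [0, 0, 0]],
    [20, [12, 102, 0], [0, 0, 0]],
  ],
)

```text
time_s: 13.7
eef_pos: [552.4, 254.7, -20.1]
ee_rot: [-0.0, 0.74, 0.673, 0.0]
force: [0.4, -0.9, 0.6]
grip_width: 0.234
grip_force: 0.5
```

```bash
python3 look.py 7; python3 - <<'E'
from h import *
for t in "67":
    P=np.load(f"w{t}.npz")["P"]; z=P[...,2]
    m=(z>38)&(z<50)&(P[...,1]>120)
    q=P[m]; m2=(q[:,0]<520)|(q[:,1]>320); q=q[m2]
    print(t,len(q), q[:,:2].min(0).round() if len(q) else 0, q[:,:2].max(0).round() if len(q) else 0)
    # left wall points by y bin
    for y in range(160,380,30):
        s=q[(abs(q[:,1]-y)<8)]
        if len(s): print(y,s[:,0].min().round(),s[:,0].max().round())
E
```

```text
[552.4 254.7 -20.1] [-0.     0.74   0.673  0.   ] [0.24 0.74 1.45 0.   0.96 0.33] [ 0.4 -0.9  0.6]
[204, 137, 115, 112, 5902] lo [535. 264.  10.] hi [580. 308.  30.] ray mid [558. 285.  22.]
6 28 [518. 160.] [520. 161.]
160 518.0 520.0
7 1851 [425. 214.] [651. 355.]
220 425.0 433.0
250 431.0 437.0
```

Call:
apply_moves(
  targets=[
    [20, [-1, -10, 0], [0, 0, 0]],
    [20, [-2, -18, 25], [0, 0, 0]],
    [20, [-2, -20, 65], [0, 0, 0]],
    [20, [-115, -350, 65], [0, 0, -3]],
    [20, [-115, -350, 65], [0, 0, -3]],
    [20, [-115, -350, 65], [0, 0, -3]],
    [20, [-115, -350, 65], [0, 0, -3]],
    [20, [-115, -350, 65], [0, 0, -3]],
    [20, [-115, -350, 65], [0, 0, -3]],
    [20, [-115, -350, 65], [0, 0, -3]],
    [20, [-115, -350, 65], [0, 0, -3]],
    [20, [-115, -350, 65], [0, 0, -3]],
    [20, [-115, -350, 65], [0, 0, -3]],
    [20, [-115, -350, 65], [0, 0, -3]],
  ],
)

```text
time_s: 15.15
eef_pos: [437.6, -94.7, 45.0]
ee_rot: [-0.0, 0.757, 0.654, 0.0]
force: [-0.3, -0.0, 0.5]
grip_width: 0.235
grip_force: 0.0
```

```bash
python3 look.py 8
```

```text
[437.6 -94.7  45. ] [-0.     0.757  0.654  0.   ] [-0.48  0.35  1.91  0.    0.88 -0.33] [-0.3 -0.   0.5]
[198, 83, 105, 81, 4899] lo [415. -62.  21.] hi [469. -18.  34.] ray mid [442. -40.  22.]
[468, 196, 44, 87, 2871] lo [ 569. -156.   45.] hi [ 594. -102.   57.] ray mid [ 605. -147.   22.]
```

View pics/w8.png

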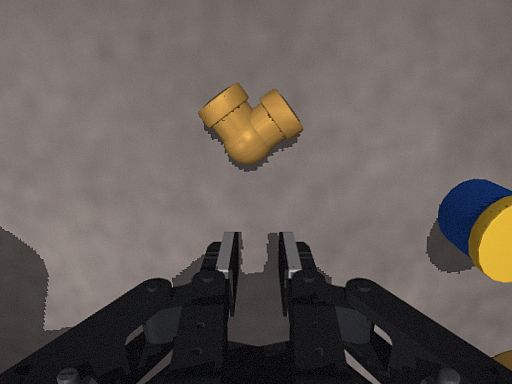

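The wrist view shows the elbow as a V with its vertex at (248,155) facing the fingers, about 5 mm left of the tool line.

Call:
apply_moves(
  targets=[
    [20, [-5, 0, -30], [0, 0, 0]],
    [20, [-5, 0, -52], [0, 0, 0]],
    [20, [-5, 0, -62], [0, 0, 0]],
    [20, [-5, 0, -65], [0, 0, 0]],
    [20, [-5, 0, -65], [0, 0, 0]],
    [20, [-4, 6, -65], [0, 0, 0]],
    [20, [-4, 12, -65], [0, 0, 0]],
    [20, [-3, 17, -65], [0, 0, 0]],
    [20, [-3, 21, -65], [0, 0, 0]],
    [20, [-2, 25, -65], [0, 0, 0]],
    [20, [-2, 29, -65], [0, 0, 0]],
    [20, [-1, 33, -65], [0, 0, 0]],
    [20, [-1, 37, -65], [0, 0, 0]],
    [20, [0, 42, -65], [0, 0, 0]],
    [20, [1, 48, -65], [0, 0, 0]],
    [20, [2, 55, -65], [0, 0, 0]],
    [20, [3, 63, -65], [0, 0, 0]],
    [20, [4, 71, -65], [0, 0, 0]],
    [20, [5, 79, -65], [0, 0, 0]],
    [20, [6, 84, -65], [0, 0, 0]],
  ],
)

```text
time_s: 17.2
eef_pos: [443.5, -10.9, -20.0]
ee_rot: [-0.0, 0.757, 0.653, -0.0]
force: [-0.7, -1.4, 1.5]
grip_width: 0.233
grip_force: 0.6
```

```bash
python3 look.py 9
```

```text
[443.5 -10.9 -20. ] [-0.     0.757  0.653 -0.   ] [-0.29  0.47  1.96  0.    0.71 -0.14] [-0.7 -1.4  1.5]
[191, 134, 145, 111, 9077] lo [426.   1.  18.] hi [478.  45.  34.] ray mid [451.  21.  22.]
```

Call:
apply_moves(
  targets=[
    [20, [1, 5, 0], [0, 0, 0]],
    [20, [2, 12, 0], [0, 0, 0]],
    [20, [3, 20, 0], [0, 0, 0]],
    [20, [5, 29, 0], [0, 0, 0]],
    [20, [6, 38, 0], [0, 0, 0]],
    [20, [7, 47, 0], [0, 0, 0]],
    [20, [8, 56, 0], [0, 0, 0]],
    [20, [10, 65, 0], [0, 0, 0]],
    [20, [11, 74, 0], [0, 0, 0]],
    [20, [13, 83, 0], [0, 0, 0]],
    [20, [14, 91, 0], [0, 0, 0]],
    [20, [15, 99, 0], [0, 0, 0]],
    [20, [16, 106, 0], [0, 0, 0]],
    [20, [17, 113, 0], [0, 0, 0]],
    [20, [18, 120, 0], [0, 0, 0]],
    [20, [19, 127, 0], [0, 0, 0]],
    [20, [20, 134, 0], [0, 0, 0]],
    [20, [21, 141, 0], [0, 0, 0]],
    [20, [22, 148, 0], [0, 0, 0]],
    [20, [23, 154, 0], [0, 0, 0]],
  ],
)

```text
time_s: 19.25
eef_pos: [466.5, 142.8, -20.0]
ee_rot: [-0.0, 0.757, 0.653, -0.0]
force: [0.1, -0.4, -1.1]
grip_width: 0.235
grip_force: 0.5
```

```bash
python3 look.py 10
```

```text
[466.5 142.8 -20. ] [-0.     0.757  0.653 -0.   ] [0.06 0.54 1.83 0.   0.77 0.2 ] [ 0.1 -0.4 -1.1]
[191, 134, 145, 111, 9004] lo [449. 155.  18.] hi [501. 198.  35.] ray mid [474. 175.  22.]
```

Call:
apply_moves(
  targets=[
    [20, [1, 5, 0], [0, 0, 0]],
    [20, [2, 11, 0], [0, 0, 0]],
    [20, [3, 18, 0], [0, 0, 0]],
    [20, [4, 25, 0], [0, 0, 0]],
    [20, [5, 32, 0], [0, 0, 0]],
    [20, [6, 39, 0], [0, 0, 0]],
    [20, [7, 46, 0], [0, 0, 0]],
    [20, [8, 53, 0], [0, 0, 0]],
    [20, [9, 60, 0], [0, 0, 0]],
    [20, [10, 67, 0], [0, 0, 0]],
    [20, [11, 74, 0], [0, 0, 0]],
    [20, [12, 81, 0], [0, 0, 0]],
    [20, [13, 87, 0], [0, 0, 0]],
    [20, [13, 92, 0], [0, 0, 0]],
    [20, [13, 94, 0], [0, 0, 0]],
  ],
)

```text
time_s: 20.8
eef_pos: [479.5, 236.7, -20.1]
ee_rot: [-0.0, 0.757, 0.653, 0.0]
force: [-0.2, -1.8, 0.9]
grip_width: 0.233
grip_force: 1.1
```

```bash
python3 look.py 11
```

```text
[479.5 236.7 -20.1] [-0.     0.757  0.653  0.   ] [0.24 0.61 1.69 0.   0.84 0.39] [-0.2 -1.8  0.9]
[355, 73, 130, 116, 7327] lo [533. 264.   9.] hi [579. 308.  30.] ray mid [558. 286.  22.]
[193, 135, 145, 113, 9293] lo [463. 249.  22.] hi [514. 292.  37.] ray mid [488. 267.  22.]
```

Call:
apply_moves(
  targets=[
    [20, [-1, -10, 0], [0, 0, 0]],
    [20, [-2, -18, 25], [0, 0, 0]],
    [20, [-2, -20, 65], [0, 0, 0]],
    [20, [190, -342, 70], [0, 0, 13]],
    [20, [190, -342, 70], [0, 0, 13]],
    [20, [190, -342, 70], [0, 0, 13]],
    [20, [190, -342, 70], [0, 0, 13]],
    [20, [190, -342, 70], [0, 0, 13]],
    [20, [190, -342, 70], [0, 0, 13]],
    [20, [190, -342, 70], [0, 0, 13]],
    [20, [190, -342, 70], [0, 0, 13]],
    [20, [190, -342, 70], [0, 0, 13]],
    [20, [190, -342, 70], [0, 0, 13]],
    [20, [190, -342, 70], [0, 0, 13]],
  ],
)

```text
time_s: 22.25
eef_pos: [668.8, -105.0, 49.8]
ee_rot: [-0.001, 0.678, 0.735, -0.0]
force: [-0.4, 0.2, 0.9]
grip_width: 0.235
grip_force: 0.0
```

```bash
python3 look.py 12
```

```text
[ 668.8 -105.    49.8] [-0.001  0.678  0.735 -0.   ] [-0.33  0.78  1.15  0.    1.21 -0.41] [-0.4  0.2  0.9]
[453, 0, 59, 97, 4366] lo [795. -15.   6.] hi [826.  38.  57.] ray mid [804.  10.  22.]
[206, 36, 99, 103, 5916] lo [637. -57.  21.] hi [689.  -3.  34.] ray mid [666. -32.  22.]
[92, 204, 96, 87, 6212] lo [ 572. -153.   46.] hi [ 626. -102.   57.] ray mid [ 587. -144.   22.]
```

View pics/w12.png

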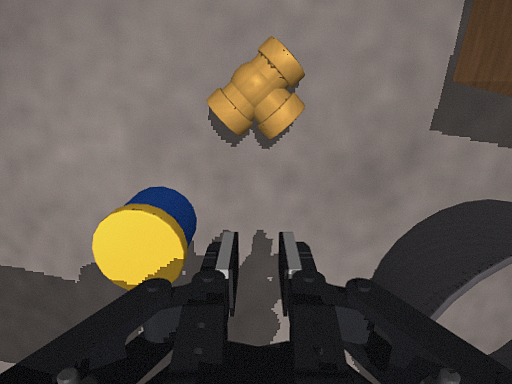

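The wrist view shows the tee's two collar ends at (232,115) and (280,115) facing the fingers, centred on the tool line. The tin is at (145,245), clear to the left, and I'll start further forward and slightly higher to keep it clear.

Call:
apply_moves(
  targets=[
    [14, [2, 18, -10], [0, 0, 0]],
    [14, [2, 18, -40], [0, 0, 0]],
    [14, [2, 18, -58], [0, 0, 0]],
    [14, [2, 18, -66], [0, 0, 0]],
    [14, [2, 18, -66], [0, 0, 0]],
    [14, [2, 23, -66], [0, 0, 0]],
    [14, [1, 28, -66], [0, 0, 0]],
    [14, [1, 32, -66], [0, 0, 0]],
    [14, [1, 36, -66], [0, 0, 0]],
    [14, [0, 40, -66], [0, 0, 0]],
    [14, [0, 44, -66], [0, 0, 0]],
    [14, [0, 48, -66], [0, 0, 0]],
    [14, [-1, 52, -66], [0, 0, 0]],
    [14, [-1, 57, -66], [0, 0, 0]],
    [14, [-2, 63, -66], [0, 0, 0]],
    [14, [-2, 70, -66], [0, 0, 0]],
    [14, [-3, 75, -66], [0, 0, 0]],
  ],
)

```text
time_s: 24.0
eef_pos: [666.4, -30.0, -16.1]
ee_rot: [-0.0, 0.678, 0.735, 0.0]
force: [0.1, -1.0, 0.7]
grip_width: 0.165
grip_force: 0.7
```

```bash
python3 look.py 13
```

```text
[666.4 -30.  -16.1] [-0.     0.678  0.735  0.   ] [-0.22  0.84  1.23  0.    1.07 -0.3 ] [ 0.1 -1.   0.7]
[172, 113, 134, 136, 10817] lo [630. -21.  20.] hi [683.  33.  35.] ray mid [659.   1.  22.]
[491, 164, 21, 68, 744] lo [795. -11.   5.] hi [798.  16.  19.] ray mid [785.   4.  22.]
```

Call:
apply_moves(
  targets=[
    [14, [1, -12, 0], [0, 0, 0]],
    [14, [-5, -12, 0], [0, 0, 0]],
    [14, [-9, -12, 0], [0, 0, 0]],
    [14, [-9, -6, 0], [0, 0, 0]],
    [14, [-9, -2, 0], [0, 0, 0]],
    [14, [-9, 2, 0], [0, 0, 0]],
    [14, [-9, 6, 0], [0, 0, 0]],
    [14, [-9, 11, 0], [0, 0, 0]],
    [14, [-10, 17, 0], [0, 0, 0]],
    [14, [-10, 24, 0], [0, 0, 0]],
    [14, [-11, 31, 0], [0, 0, 0]],
    [14, [-11, 38, 0], [0, 0, 0]],
    [14, [-12, 45, 0], [0, 0, 0]],
  ],
)

```text
time_s: 25.35
eef_pos: [654.5, 14.9, -16.0]
ee_rot: [0.0, 0.678, 0.735, 0.0]
force: [0.7, -0.5, 0.4]
grip_width: 0.163
grip_force: 0.6
```

```bash
python3 look.py 14
```

```text
[654.5  14.9 -16. ] [0.    0.678 0.735 0.   ] [-0.16  0.82  1.28  0.    1.05 -0.24] [ 0.7 -0.5  0.4]
[191, 98, 135, 136, 11118] lo [626.  30.  19.] hi [679.  84.  34.] ray mid [655.  53.  22.]
[485, 227, 27, 85, 1141] lo [795. -11.   5.] hi [799.  23.  26.] ray mid [786.   9.  22.]
```

View pics/w14.png

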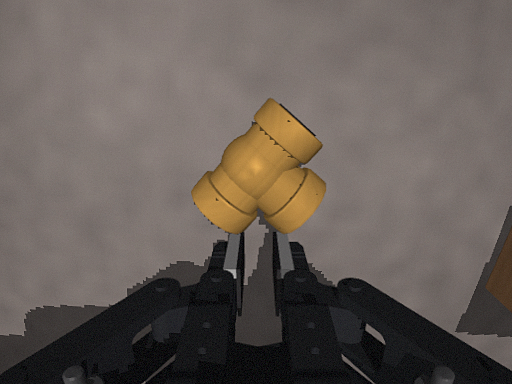

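The view shows both collars, at (235,215) and (300,210), resting against the two fingers, with the tee centred.

Call:
apply_moves(
  targets=[
    [14, [0, 5, 0], [0, 0, 0]],
    [14, [-1, 11, 0], [0, 0, 0]],
    [14, [-1, 18, 0], [0, 0, 0]],
    [14, [-2, 25, 0], [0, 0, 0]],
    [14, [-2, 33, 0], [0, 0, 0]],
    [14, [-3, 41, 0], [0, 0, 0]],
    [14, [-3, 49, 0], [0, 0, 0]],
    [14, [-4, 56, 0], [0, 0, 0]],
    [14, [-5, 63, 0], [0, 0, 0]],
    [14, [-5, 69, 0], [0, 0, 0]],
    [14, [-6, 75, 0], [0, 0, 0]],
    [14, [-6, 81, 0], [0, 0, 0]],
    [14, [-7, 87, 0], [0, 0, 0]],
    [14, [-7, 93, 0], [0, 0, 0]],
    [14, [-8, 98, 0], [0, 0, 0]],
  ],
)

```text
time_s: 26.9
eef_pos: [646.5, 112.7, -16.0]
ee_rot: [0.0, 0.678, 0.735, 0.0]
force: [0.0, -1.5, 1.2]
grip_width: 0.163
grip_force: 0.7
```

```bash
python3 look.py 15
```

```text
[646.5 112.7 -16. ] [0.    0.678 0.735 0.   ] [-0.01  0.82  1.27  0.    1.05 -0.09] [ 0.  -1.5  1.2]
[192, 99, 135, 135, 11184] lo [619. 128.  20.] hi [672. 182.  36.] ray mid [647. 151.  22.]
```

Call:
apply_moves(
  targets=[
    [14, [0, 5, 0], [0, 0, 0]],
    [14, [-1, 11, 0], [0, 0, 0]],
    [14, [-1, 18, 0], [0, 0, 0]],
    [14, [-2, 25, 0], [0, 0, 0]],
    [14, [-2, 32, 0], [0, 0, 0]],
    [14, [-3, 39, 0], [0, 0, 0]],
    [14, [-3, 46, 0], [0, 0, 0]],
    [14, [-4, 53, 0], [0, 0, 0]],
    [14, [-4, 60, 0], [0, 0, 0]],
    [14, [-5, 67, 0], [0, 0, 0]],
    [14, [-5, 74, 0], [0, 0, 0]],
    [14, [-6, 81, 0], [0, 0, 0]],
    [14, [-6, 88, 0], [0, 0, 0]],
    [14, [-7, 95, 0], [0, 0, 0]],
    [14, [-7, 101, 0], [0, 0, 0]],
    [14, [-8, 106, 0], [0, 0, 0]],
    [14, [-8, 108, 0], [0, 0, 0]],
  ],
)

```text
time_s: 28.65
eef_pos: [638.3, 220.8, -16.1]
ee_rot: [-0.0, 0.678, 0.735, -0.0]
force: [0.2, -1.9, 1.4]
grip_width: 0.164
grip_force: 0.8
```

```bash
python3 look.py 16
```

```text
[638.3 220.8 -16.1] [-0.     0.678  0.735 -0.   ] [0.16 0.86 1.2  0.   1.09 0.08] [ 0.2 -1.9  1.4]
[19, 47, 128, 110, 6736] lo [536. 264.  10.] hi [582. 307.  30.] ray mid [557. 286.  22.]
[190, 98, 137, 139, 11327] lo [610. 237.  23.] hi [663. 291.  37.] ray mid [638. 258.  22.]
```

Call:
apply_moves(
  targets=[
    [14, [1, -10, 0], [0, 0, 0]],
    [14, [2, -20, 5], [0, 0, 0]],
    [14, [2, -22, 50], [0, 0, 0]],
    [14, [2, -30, 100], [0, 0, 0]],
    [14, [-20, -70, 140], [0, 0, 0]],
    [14, [-60, -110, 160], [0, 0, 0]],
    [14, [-100, -150, 170], [0, 0, 0]],
    [14, [-140, -190, 170], [0, 0, 0]],
    [14, [-180, -230, 170], [0, 0, 0]],
    [14, [-220, -270, 170], [0, 0, 0]],
    [14, [-240, -320, 170], [0, 0, 0]],
    [14, [-240, -320, 170], [0, 0, 0]],
  ],
)

```text
time_s: 29.9
eef_pos: [396.7, -101.5, 154.5]
ee_rot: [0.001, 0.679, 0.734, 0.0]
force: [-0.1, -0.3, -0.3]
grip_width: 0.164
grip_force: 0.0
```

```bash
python3 - <<'E'
from h import *
im,D=capture("scene"); ci=camera_info("scene"); P=depthpts(ci,D)
o=np.load("scene0.npz")["im"]
cv2.imwrite("pics/s9.png",np.vstack([cv2.resize(im,(700,525))])) 
for n,b in dict(elbow=(455,520,240,300),nut=(530,588,258,315),tee=(605,668,230,297)).items():
    q=P[(P[...,0]>b[0])&(P[...,0]<b[1])&(P[...,1]>b[2])&(P[...,1]<b[3])&(P[...,2]>10)]; print(n,np.percentile(q,97,axis=0).round(),q.min(0).round())
d=cv2.absdiff(im,o).max(2)
for n,(u,v,w,h) in dict(tin=(205,220,36,34),valve=(118,186,48,34),meter=(145,262,48,85),wrench=(58,230,85,135),hammer=(312,65,70,56)).items(): print(n,(d[v:v+h,u:u+w]>40).mean().round(3))
E
```

```text
elbow [517. 289.  36.] [463. 244.  12.]
nut [581. 304.  30.] [535. 262.  10.]
tee [663. 281.  36.] [607. 231.  11.]
tin 0.007
valve 0.598
meter 0.0
wrench 0.002
hammer 0.0
```

View pics/s9.png

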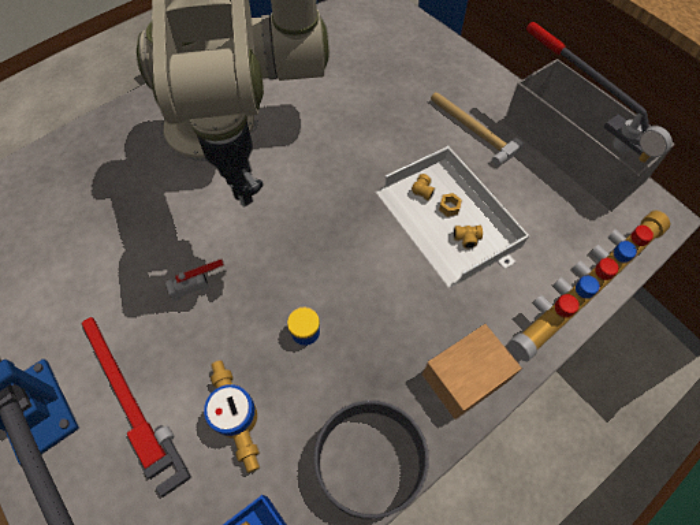

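The elbow (423,187), nut (450,204) and tee (467,234) all lie flat on the tray floor. Everything else is where it was; the valve's picture difference comes only from the arm's shadow.

```bash
python3 -c "
from rig import ctrl
print(ctrl.finish_job())"
```

```text
the job is handed in; nothing more can be done
None
```

The nut, elbow and tee were swept into the tray and lie flat on its floor, the tools and other parts were left where they were, and the job was handed in after about 30 s of robot time.

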